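Fit the light module on the photometer and hold it home

TASK

Take the loose light module from the bench mat and set it upright over the round lamp mount on top of the photometer, then turn its knurled collar under light pressure, without forcing it, until the keyways hidden inside its skirt drop over the three pins of the mount. Push it fully home against the sprung contacts and finish while still gripping it and holding it pressed down there, so that a colleague can swing the clamps over; leave everything else on the bench where it is.

Things in the scene. Friction and masses are not known exactly. Their poses are not given: they have to be found in the camera images.
- module: The light module, loose, 0.14 to 0.27 kg, standing upright on the mat, round about its z. Origin: centre of its underside, z up. Going up: clamping lip 56 mm across, 3 mm high; aluminium skirt 46 mm across to 20 mm; knurled aluminium collar 48 mm across from 20 to 36 mm; dark round cooling fins 38 mm across to 50 mm, its top.
- module_collar (a point): Centre of the module's knurled collar, on its axis, 28 mm above its underside: where to grip and turn it (48 mm across, fingers on either side, any yaw). 25 to 28 mm above the underside keeps fingertips off the lip.
- module_bore (a point): Mouth of the module's bore, on its axis in the underside: 34 mm across, 20 mm deep, flat ceiling. Inside its wall three straight keyways, 120 degrees apart, 9 mm wide, run the whole depth. They cannot be seen from outside or above, and nothing outside shows where they lie.
- photometer: The photometer, a white bench instrument, fixed, 260 (x) by 320 (y) by 90 mm high, sloped key panel and display on its -x side. Origin: centre of its underside. On its flat deck, 90 mm up: the round lamp mount, and 155 mm from it towards +y a dark block 52 mm square, 12 mm high. Two clamp dogs lie 44 mm from the mount's axis, tops 11 mm above the deck.
- mount_seat (a point): Seat of the lamp mount: centre of the top face of its flat aluminium flange, 66 mm across, 96 mm above the bench, z up. The module is home when its underside lies on this face. A spigot 32 mm across, chamfered at the top, rises from it to 18 mm above the seat; on that stands the sprung contact disc, 26 mm across, its top 24 mm above the seat when free.
- mount_pins (a point): Point on the mount's axis 10 mm above the seat, level with the tops of the three pins: 5 mm thick, 120 degrees apart, out to 20.7 mm from the axis. The module rests on them, underside at this height, until keyways and pins meet (within about 5 degrees); then it drops: stop turning. The pins' direction varies and is not reported: turn up to 120 degrees, pushing lightly (3 to 8 N).
- contacts (a joint): Travel of the sprung contact disc in m: 0 free, grows as it is pressed. It meets the ceiling of the module's bore when the module is 4 mm above home (6 mm below its rest on the pins) and reads 0.004 with the module home. It pushes back with 4 N at 0 and 8 N at 0.004, and lifts the module again if let go.
- mat: Flat grey-blue bench mat, fixed, 200 by 240 by 3 mm. Origin: centre of its underside.
- dust_cap: Bystander: grey plastic dust cap, loose, 60 mm across, 20 mm high, lying on the bench. Origin: centre of its underside.
- driver: Bystander: screwdriver, loose, 170 mm long, lying on the bench along its x. Origin near the middle.
- tube_rack: Bystander: white tube rack with capped tubes, loose, 60 (x) by 210 (y) mm, 93 mm high over the caps. Origin: centre of its underside.
- rinse_bottle: Bystander: white plastic bottle, loose, 64 mm across, 130 mm high. Origin: centre of its underside.
Not all that is in view belongs to the job. Of the things that look like the module, take the one that is farthest from the robot's base at the start.

How it is judged:
On the way, in this order (a step that is already met when the one before it is completed fails the run):
1. the module is gripped and lifted clear of the mat (height (world z) of module above 0.03 m and contact force between the fingers and module above 1 N), for 0.1 s.
2. the module sits upright over the mount's spigot, on the pins or lower (horizontal distance between module and mount_seat below 0.004 m and z of module in the frame of mount_seat below 0.0125 m and angle between module's own z axis and vertical below 0.15 rad), for 0.1 s.
At the end, for the whole second after the job is handed in: The module is upright (within 3.4 degrees), centred on the mount (within 3 mm), keyed over the pins with its underside at most 1.5 mm above the seat, the contacts pressed in by over 2.5 mm, at rest, and still held by the fingers (over 3 N) (z of module in the frame of mount_seat below 0.0015 m and horizontal distance between module and mount_seat below 0.003 m and angle between module's own z axis and vertical below 0.06 rad and value of joint contacts above 0.0025 m and contact force between the fingers and module above 3 N and linear speed of module below 0.01 m/s); the arm keeps its last pose, push and grip.
It fails at once if the module was forced on the photometer (more than 150 N between them) (contact force between module and photometer above 150 N).
It fails at once if the dust cap was disturbed (moved more than 20 mm) (distance of dust_cap from where it was at the start of the episode above 0.02 m).
It fails at once if the screwdriver was disturbed (moved more than 20 mm) (distance of driver from where it was at the start of the episode above 0.02 m).
It fails at once if the tube rack was disturbed (moved more than 20 mm) (distance of tube_rack from where it was at the start of the episode above 0.02 m).
It fails at once if the bottle was disturbed (moved more than 20 mm) (distance of rinse_bottle from where it was at the start of the episode above 0.02 m).
It also fails if it takes over 54 s, if anything falls off the work surface, if the arm or the gripper's body presses on something with over 40 N, if the wrist force passes 120 N, or if a joint passes its speed limit or range.

ROBOT

A 7-joint arm with a two-finger parallel gripper is mounted at the origin on the work surface. World frame = base frame: x ahead of the robot, y to its left, z up, the work surface at z = 0. Lengths are in m, angles in rad, forces in N, time in s.
With the tool pointing down it reaches from about 0.4 to 0.875 m from the base axis. Payload 19.3 kg.
Tool frame: the origin (TCP) lies on the centre line of the jaws, within the pads' length; the fingertips stand 14 mm ahead of it and the grasp point (between the pads) lies 5 mm behind it; x points along the fingers, y is the direction in which the jaws open and shut, and the axes are right-handed (so a half turn about x gives the same grasp; the last joint's range is limited). The gripper opens to 85 mm and grips with 20 to 120 N. Pads are 22 mm wide; open, the fingers measure 114 mm over their backs; the gripper's body (76 mm by 85 mm) begins 54 mm behind the grasp point. The pads swing forward as they close: fully open they stand 13 mm farther back than shut.
Start: joints at [1.045, 0.521, -0.036, 1.599, 0.021, 1.021, -0.113], TCP at [0.275, -0.561, 0.245] pointing down, gripper open.
Joint ranges: [-2.91, 2.91], [-0.3, 2.13], [-1.5, 1.42], [0.17, 2.43], [-1.26, 4.41], [0.16, 1.93], [-2.52, 2.52]. Speed limits (rad/s): [1.89, 1.89, 2.39, 2.39, 3.01, 3.01, 3.01].

INTERFACE

Orientations are given as [roll, pitch, yaw] about the fixed x, y, z axes, in that order (R = Rz(yaw) Ry(pitch) Rx(roll)).
In Python, from workcell import monitor, optics, bot gives the robot as it stands.
- The arm moves only by the tool arm_command, never from a script. Its arguments are lists of equal length, an entry for each row: "delta_pos": the shift along the tool's x, y, z as a fraction of full scale, a list of three; "rotation": the turn, a rotation vector about the tool's x, y, z as a fraction of full scale, a list of three. In form: {"delta_pos": [[dx, dy, dz], ...], "rotation": [[wx, wy, wz], ...]}. A call has 1 to 10 rows; each row shifts and turns the pose as measured when the row begins, along the tool's axes as they then stand; what a row does not reach is not made up. Full scale, the value 1, is 30 mm for a shift and 6 degrees for a turn. A row lasts 1/10 s, in which the tool goes at most 50 mm and 8.59 degrees, less where a joint would pass 70% of its speed; a pose out of reach is approached as far as the arm can. A call with a number of a shift or a turn outside -1 to 1 is refused whole. A call with a gripper value outside its range is refused whole. "gripper" is the closure, from -1 (fully open) to 1 (shut), so that 0 is half open, set as the call begins (left out, the last holds). The fingers move at their own pace and stop on an object; "grip_force" is the grip in N (left out, the last holds). Time passes only in rows, so rows that do not move let the fingers close. It gives the time, the measured TCP pose, the force and the opening at its end, in the units of the state.
- monitor.observe(): the state, without advancing time (a new reading comes with each control period).
- optics.grab_frame(name): name is "scene" or "top"; returns the picture (384x512x3 uint8, red, green, blue); there is no depth.
- optics.camera_params(name): a dict with "fx", "fy", "cx", "cy" (pixels), "dist_coeffs" ([k1, k2, p1, p2, k3] as OpenCV has them; the pictures are not rectified), "origin" and "rotation" of the camera in the world. Camera axes: x right, y down, z forward; pixel columns grow to the right and rows downward; lengths in m; the calibration is good to about 2 mm. A picture is of the moment at which its call begins. camera_params takes no time and is no camera call.
- bot.job_done(): hands the job in, once; it reports no verdict.
The state is a dict: "clock": time; "qpos": joint angles; "qd": joint speeds; "joint_efforts": joint torques, N m; "position": TCP position; "tool_rot": TCP orientation; "force": force on the tool from outside, world axes, zero at the start; "moment": the same for the moment, N m; "grip_width": finger opening in m.
Only numpy, scipy, OpenCV 4.12 (cv2) and the standard library are available. Lean on these libraries where they do the work, as an engineer would, in place of code of your own. Each camera call takes 0.05 s, during which the arm holds its last target. There are 200 camera calls.

## Working session

There is one attempt and no reset: what is moved stays moved. The work goes in short steps, Python scripts to look and compute and a tool call to move; the robot and the scene stay as the last step left them, time stands still between calls to the robot, and variables do not carry over. Pictures are saved under pics/ and viewed, about 8 in all and at most 12, crops included, and the job is handed in when it is done.

Besides the shell and the picture viewer there is one more tool, called after "Request:" in YAML: its name, and indented under it one key for each argument. arm_command: Moves the arm, as the interface text tells. Its arguments: {"type":"object","properties":{"delta_pos":{"type":"array","items":{"type":"array","items":{"type":"number"}}},"rotation":{"type":"array","items":{"type":"array","items":{"type":"number"}}},"gripper":{"type":"number"},"grip_force":{"type":"number"}},"required":["delta_pos","rotation"]}

```bash
mkdir -p pics
python3 - <<'E'
from workcell import monitor, optics, bot
import cv2
for n in ("scene","top"):
    f=optics.grab_frame(n); cv2.imwrite(f"pics/{n}0.png",cv2.resize(f[:,:,::-1],None,fx=1.5,fy=1.5)); print(n,optics.camera_params(n))
    cv2.imwrite(f"pics/raw_{n}0.png",f[:,:,::-1])
print(monitor.observe())
E
```

```text
scene {'fx': 398.2152301365847, 'fy': 398.2152301365847, 'cx': 256.70721393765876, 'cy': 192.95739358840913, 'dist_coeffs': array([-0.04950794,  0.        ,  0.        ,  0.        ,  0.        ]), 'origin': array([ 1.22122151, -0.24741379,  0.92097002]), 'rotation': array([-2.42614651, -0.01250076,  1.16306184])}
top {'fx': 497.65902199188156, 'fy': 497.65902199188156, 'cx': 247.19534136509634, 'cy': 188.5664188433066, 'dist_coeffs': array([-0.08841522,  0.        ,  0.        ,  0.        ,  0.        ]), 'origin': array([0.38230977, 0.03456678, 1.77734092]), 'rotation': array([-3.03625688,  0.00568782, -1.58858891])}
{'clock': 0.1, 'qpos': array([ 1.0447815 ,  0.52192633, -0.03633171,  1.5999407 ,  0.02119215,
        1.02108986, -0.11277769]), 'qd': array([-1.32043517e-03, -1.15508359e-03,  4.18881252e-04, -8.42054271e-04,
        2.25493792e-04,  2.98514277e-04,  3.85097577e-05]), 'joint_efforts': array([ 3.19389015e-03, -9.28494859e+01,  1.98384449e+00, -3.70535481e+01,
        1.80663174e-02,  5.27196040e-03,  8.14772761e-06]), 'position': array([ 0.27497346, -0.56095029,  0.24480441]), 'tool_rot': array([-1.51046265,  1.5698167 ,  2.08695559]), 'force': array([ 0.06987472, -0.07755456,  0.29301589]), 'moment': array([-0.03677143,  0.02096196,  0.03484128]), 'grip_width': 0.08552855065361534}
```

View pics/scene0.png

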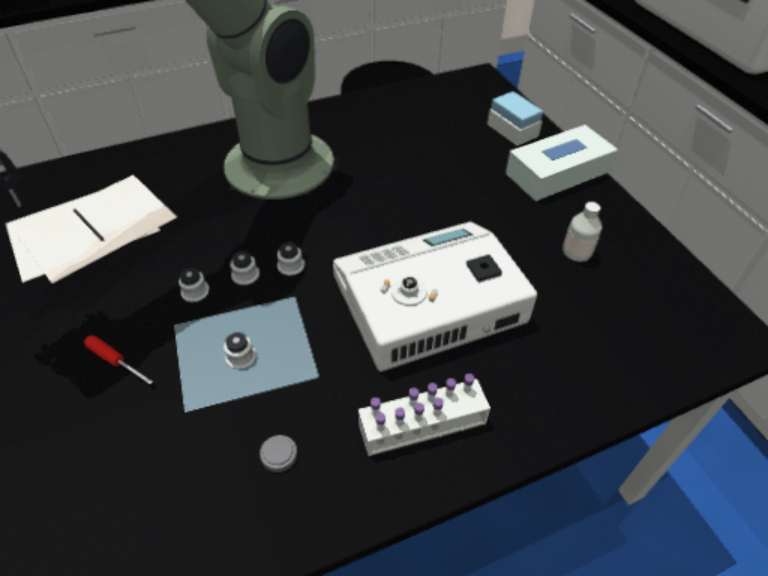

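View pics/top0.png

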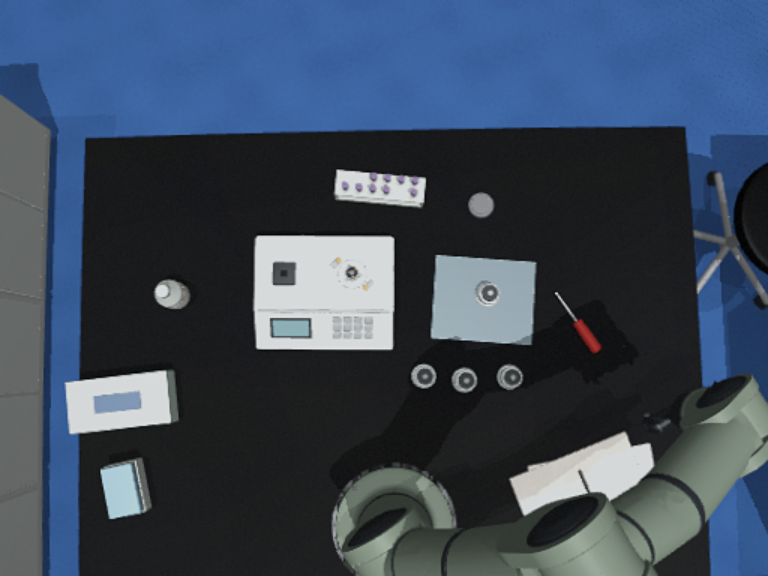

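The scene view shows the mat module at (238,350), with three look-alikes nearer the base. The lamp mount is at (408,288). In the top view the module is at (487,293) and the mount at (352,273). I'll zoom in on these next.

```bash
cat > h.py <<'E'
import numpy as np, cv2
from scipy.spatial.transform import Rotation as R
from workcell import monitor, optics, bot
def cam(n):
    p=optics.camera_params(n)
    K=np.array([[p['fx'],0,p['cx']],[0,p['fy'],p['cy']],[0,0,1]])
    return K,p['dist_coeffs'],p['origin'],R.from_euler('xyz',p['rotation']).as_matrix()
def ray(n,uv):
    K,d,o,M=cam(n)
    x=cv2.undistortPoints(np.array([[uv]],float),K,d)[0,0]
    return o,M@np.array([x[0],x[1],1])
def onz(n,uv,z):
    o,v=ray(n,uv); return o+v*(z-o[2])/v[2]
def proj(n,P):
    K,d,o,M=cam(n)
    return cv2.projectPoints(((np.atleast_2d(P)-o)@M),np.zeros(3),np.zeros(3),K,d)[0][:,0]
def crop(im,c,h,s): # half-size h, scale s
    x,y=int(c[0])-h,int(c[1])-h
    return cv2.resize(im[y:y+2*h,x:x+2*h],None,fx=s,fy=s,interpolation=cv2.INTER_CUBIC)
def circle(c,r,z,n=36):
    a=np.linspace(0,2*np.pi,n); return np.c_[c[0]+r*np.cos(a),c[1]+r*np.sin(a),0*a+z]
E
python3 - <<'E'
from h import *
s=cv2.imread('pics/raw_scene0.png');t=cv2.imread('pics/raw_top0.png')
pts=[('scene',(158,233)),('scene',(272,191)),('top',(324,195)),('top',(234,181))]
C=[crop(s if n=='scene' else t,c,20,10)[:300] if 0 else cv2.resize(crop(s if n=='scene' else t,c,20,10),(300,300)) for n,c in pts]
cv2.imwrite('pics/c1.png',np.vstack([np.hstack(C[:2]),np.hstack(C[2:])]))
print(onz('top',(324.5,195),.053),onz('scene',(158,227),.053))
print(onz('top',(234.5,181.5),.12),onz('scene',(273,189),.12))
E
```

```text
[ 0.53727868 -0.22775258  0.053     ] [ 0.54172149 -0.2309733   0.053     ]
[0.58229563 0.08303248 0.12      ] [0.59012442 0.08384057 0.12      ]
```

View pics/c1.png

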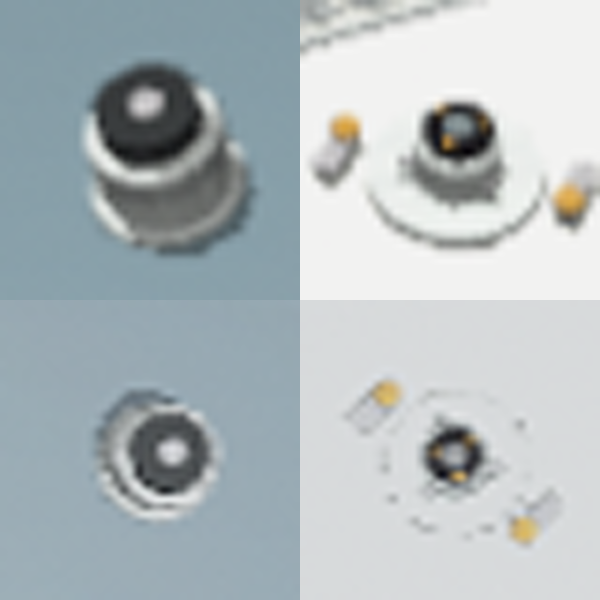

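The crops show the module's hub at crop pixels (147,102) in scene and (172,152) in top. The mount's contact disc is at (158,130) and (153,153) in its tiles. The clamp dogs lie on a diagonal either side of the mount.

Run:
```python
from h import *
from scipy.optimize import least_squares
g=lambda c,p:((p[0]+.5)/7.5-.5+c[0]-20,(p[1]+.5)/7.5-.5+c[1]-20)
d={'mod':(g((158,233),(147,102)),g((324,195),(172,152)),.053),'mount':(g((272,191),(158,130)),g((234,181),(153,153)),.12)}
res={}
for k,(a,b,z) in d.items():
    print(k,a,b,onz('scene',a,z),onz('top',b,z))
    f=lambda P:np.r_[proj('scene',P)[0]-a,proj('top',P)[0]-b]
    r=least_squares(f,[.55,0,z]);print(r.x,r.fun)
    res[k]=(onz('scene',a,z)+onz('top',b,z))/2
s=cv2.imread('pics/raw_scene0.png');t=cv2.imread('pics/raw_top0.png')
C=[]
for n,im in(('scene',s),('top',t)):
    for k,circs in(('mod',[(.028,.003),(.024,.039),(.019,.053)]),('mount',[(.033,.096),(.013,.12)])):
        c=d[k][0 if n=='scene' else 1]
        c=((158,233),(272,191))[k=='mount'] if n=='scene' else ((324,195),(234,181))[k=='mount']
        I=cv2.resize(crop(im,c,20,10),(400,400))
        I=cv2.resize(crop(im,c,20,10),(300,300))
        for r,z in circs:
            uv=(proj(n,circle(res[k],r,z))-np.array(c)+20+.5)*7.5
            cv2.polylines(I,[np.int32(uv)],True,(0,0,255),1)
        C.append(I)
cv2.imwrite('pics/c2.png',np.vstack([np.hstack(C[:2]),np.hstack(C[2:])]))
o=monitor.observe();print(R.from_euler('xyz',o['tool_rot']).as_matrix().round(3))
```

```text
mod (157.16666666666666, 226.16666666666666) (326.5, 194.83333333333334) [ 0.53814181 -0.23235964  0.053     ] [ 0.53773095 -0.2347641   0.053     ]
[ 0.53799171 -0.23321658  0.05315928] [-0.33589544  0.02265119 -0.43794689 -0.07048851]
mount (272.6333333333333, 187.9) (233.96666666666667, 180.96666666666667) [0.58614382 0.08459797 0.12      ] [0.58413075 0.08479495 0.12      ]
[0.58451246 0.08518811 0.11803902] [-0.08662443  0.00425812 -0.0999468  -0.04040199]
[[-0.     0.44  -0.898]
 [ 0.001 -0.898 -0.44 ]
 [-1.    -0.001  0.   ]]
```

View pics/c2.png

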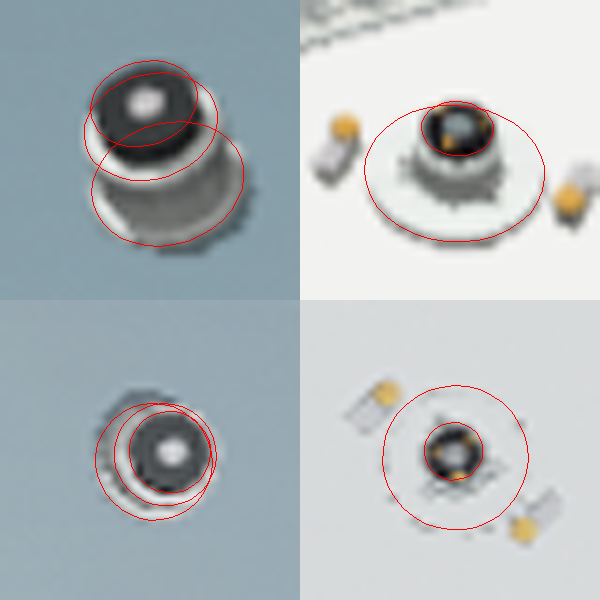

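The reprojected outlines fit well, which puts the module at about (0.538, -0.233) and the mount at about (0.585, 0.085). I'll start the approach with the tool yaw held.

Request:
arm_command:
  delta_pos:
    - [0,-0.46,-0.98]
    - [0,-0.46,-0.98]
    - [0,-0.46,-0.98]
    - [0,-0.46,-0.98]
    - [0,-0.46,-0.98]
    - [0,-0.46,-0.98]
    - [0,-0.46,-0.98]
    - [0,-0.46,-0.98]
    - [0,-0.46,-0.98]
    - [0,-0.46,-0.98]
  rotation:
    - [0,0,0]
    - [0,0,0]
    - [0,0,0]
    - [0,0,0]
    - [0,0,0]
    - [0,0,0]
    - [0,0,0]
    - [0,0,0]
    - [0,0,0]
    - [0,0,0]
  gripper: -1
  grip_force: 40

```text
clock: 1.1
position: [0.481, -0.3012, 0.2416]
tool_rot: [-0.927, 1.564, 2.662]
force: [1.0, -0.1, 0.4]
grip_width: 0.0851
```

```bash
cat > go.py <<'E'
import sys
from h import *
o=monitor.observe(); M=R.from_euler('xyz',o['tool_rot']).as_matrix()
t=np.array([float(v) for v in sys.argv[1:4]])
print('t',round(o['clock'],2),'pos',o['position'].round(4),'q',o['qpos'].round(2),'F',o['force'].round(1),'w',round(o['grip_width'],4))
print('M',M.round(3).tolist()); e=M.T@(t-o['position']); print('tool delta mm',(e*1e3).round(1),'units',(e/.03).round(2))
v=np.cross(M[:,0],[0,0,-1]); print('tilt fix rotvec tool deg',np.degrees(M.T@v).round(2))
E
python3 go.py .538 -.233 .1
```

```text
t 1.1 pos [ 0.481  -0.3012  0.2416] q [ 0.53  0.44 -0.11  1.75  0.05  0.96 -0.72] F [ 1.  -0.1  0.4] w 0.0851
M [[-0.006, 0.433, -0.902], [0.003, -0.902, -0.433], [-1.0, -0.005, 0.004]]
tool delta mm [141.4 -36.1 -81.4] units [ 4.71 -1.2  -2.71]
tilt fix rotvec tool deg [0.   0.23 0.3 ]
```

Request:
arm_command:
  delta_pos:
    - [0.8,-0.24,-0.54]
    - [0.8,-0.24,-0.54]
    - [0.8,-0.24,-0.54]
    - [0.8,-0.24,-0.54]
    - [0.8,-0.24,-0.54]
    - [0,0,0]
  rotation:
    - [0,0.01,0.01]
    - [0,0.01,0.01]
    - [0,0.01,0.01]
    - [0,0.01,0.01]
    - [0,0.01,0.01]
    - [0,0,0]

```text
clock: 1.7
position: [0.543, -0.2252, 0.1168]
tool_rot: [-2.872, 1.568, 0.724]
force: [-0.4, 0.1, -0.1]
grip_width: 0.0855
```

```bash
python3 go.py .538 -.233 .025
```

```text
t 1.7 pos [ 0.543  -0.2252  0.1168] q [ 0.37  0.63 -0.11  1.8   0.09  0.72 -0.9 ] F [-0.4  0.1 -0.1] w 0.0855
M [[0.002, 0.439, -0.899], [0.002, -0.899, -0.439], [-1.0, -0.001, -0.003]]
tool delta mm [91.7  4.9  8.2] units [3.06 0.16 0.27]
tilt fix rotvec tool deg [ 0.   -0.17  0.05]
```

Request:
arm_command:
  delta_pos:
    - [0.3,0.08,0.14]
    - [0.5,0.08,0.13]
    - [0.6,0,0]
    - [0.6,0,0]
    - [0.6,0,0]
    - [0.4,0,0]
    - [0,0,0]
  rotation:
    - [0,-0.02,0]
    - [0,0,0]
    - [0,0,0]
    - [0,0,0]
    - [0,0,0]
    - [0,0,0]
    - [0,0,0]

```text
clock: 2.4
position: [0.5342, -0.2408, 0.0226]
tool_rot: [1.593, 1.568, -1.101]
force: [-0.5, -0.3, 0.2]
grip_width: 0.0853
```

```bash
python3 go.py .538 -.233 .025
python3 - <<'E'
from h import *
f=optics.grab_frame('scene')[:,:,::-1]
cv2.imwrite('pics/s2.png',crop(f,(165,220),50,6))
E
```

```text
t 2.4 pos [ 0.5342 -0.2408  0.0226] q [ 0.38  0.77 -0.09  1.84  0.12  0.54 -0.91] F [-0.5 -0.3  0.2] w 0.0853
M [[0.001, 0.433, -0.902], [-0.002, -0.902, -0.433], [-1.0, 0.003, -0.0]]
tool delta mm [-2.4 -5.4 -6.8] units [-0.08 -0.18 -0.23]
tilt fix rotvec tool deg [ 0.   -0.   -0.16]
```

View pics/s2.png

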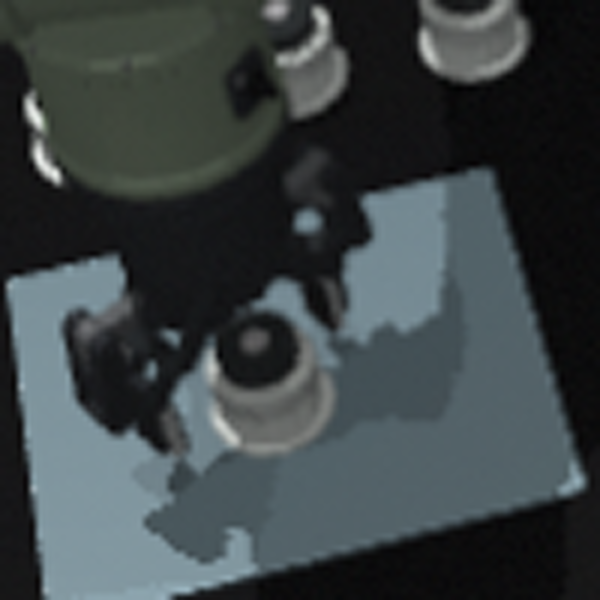

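The module, at crop (260,380), stands between the open fingers at (170,430) and (330,300). The tool went 7–9 mm too far sideways. I'll correct that, then close.

Request:
arm_command:
  delta_pos:
    - [-0.05,-0.1,-0.12]
    - [-0.03,-0.08,-0.11]
    - [0,0,0]
  rotation:
    - [0,0,-0.02]
    - [0,0,0]
    - [0,0,0]

```text
clock: 2.75
position: [0.5396, -0.2333, 0.0281]
tool_rot: [2.256, 1.567, -0.439]
force: [0.9, -0.1, -0.2]
grip_width: 0.0856
```

```bash
python3 go.py .538 -.233 .025
```

```text
t 2.75 pos [ 0.5396 -0.2333  0.0281] q [ 0.37  0.76 -0.09  1.83  0.12  0.55 -0.92] F [ 0.9 -0.1 -0.2] w 0.0856
M [[0.004, 0.432, -0.902], [-0.002, -0.902, -0.432], [-1.0, 0.003, -0.003]]
tool delta mm [ 3.1 -1.   1.4] units [ 0.1  -0.03  0.05]
tilt fix rotvec tool deg [ 0.   -0.14 -0.18]
```

Request:
arm_command:
  delta_pos:
    - [0.08,-0.03,0.04]
    - [0,0,0]
  rotation:
    - [0,-0.02,-0.02]
    - [0,0,0]

```text
clock: 2.95
position: [0.5387, -0.2329, 0.0264]
tool_rot: [2.177, 1.568, -0.517]
force: [0.1, -0.3, 0.6]
grip_width: 0.0856
```

```bash
python3 go.py .538 -.233 .025
```

```text
t 2.95 pos [ 0.5387 -0.2329  0.0264] q [ 0.37  0.77 -0.09  1.83  0.12  0.54 -0.92] F [ 0.1 -0.3  0.6] w 0.0856
M [[0.002, 0.433, -0.902], [-0.001, -0.902, -0.433], [-1.0, 0.002, -0.001]]
tool delta mm [ 1.4 -0.2  0.7] units [ 0.05 -0.01  0.02]
tilt fix rotvec tool deg [ 0.   -0.08 -0.11]
```

Request:
arm_command:
  delta_pos:
    - [0.04,0,0.02]
    - [0,0,0]
    - [0,0,0]
    - [0,0,0]
    - [0,0,0]
    - [0,0,0]
    - [0,0,0]
    - [0,0,0]
  rotation:
    - [0,-0.01,-0.01]
    - [0,0,0]
    - [0,0,0]
    - [0,0,0]
    - [0,0,0]
    - [0,0,0]
    - [0,0,0]
    - [0,0,0]
  gripper: 1
  grip_force: 60

```text
clock: 3.75
position: [0.5381, -0.2333, 0.0256]
tool_rot: [1.91, 1.57, -0.784]
force: [-1.0, 0.7, 1.8]
grip_width: 0.0462
```

```bash
python3 go.py .585 .085 .145
```

```text
t 3.75 pos [ 0.5381 -0.2333  0.0256] q [ 0.37  0.77 -0.09  1.83  0.12  0.54 -0.92] F [-1.   0.7  1.8] w 0.0462
M [[0.001, 0.432, -0.902], [-0.001, -0.902, -0.432], [-1.0, 0.001, -0.0]]
tool delta mm [-119.6 -266.6 -179.9] units [-3.99 -8.89 -6.  ]
tilt fix rotvec tool deg [ 0.   -0.02 -0.05]
```

Request:
arm_command:
  delta_pos:
    - [-0.4,0,0]
    - [-0.8,0,0]
    - [-1,0,0]
    - [-1,0,0]
    - [-1,-0.2,-0.1]
    - [-0.8,-0.6,-0.4]
    - [0,-0.8,-0.54]
    - [0,-0.8,-0.54]
    - [0,-0.8,-0.54]
    - [0,-0.8,-0.54]
  rotation:
    - [0,0,0]
    - [0,0,0]
    - [0,0,0]
    - [0,0,0]
    - [0,0,0]
    - [0,0,0]
    - [0,0,0]
    - [0,0,0]
    - [0,0,0]
    - [0,0,0]

```text
clock: 4.75
position: [0.5568, -0.0909, 0.1883]
tool_rot: [1.847, 1.567, -0.856]
force: [0.9, -0.3, -1.6]
grip_width: 0.0465
```

```bash
python3 go.py .585 .085 .165
```

```text
t 4.75 pos [ 0.5568 -0.0909  0.1883] q [ 0.15  0.49 -0.12  1.82  0.08  0.83 -1.15] F [ 0.9 -0.3 -1.6] w 0.0465
M [[0.002, 0.425, -0.905], [-0.003, -0.905, -0.425], [-1.0, 0.004, -0.001]]
tool delta mm [  22.9 -147.3 -100.2] units [ 0.76 -4.91 -3.34]
tilt fix rotvec tool deg [ 0.   -0.06 -0.2 ]
```

Request:
arm_command:
  delta_pos:
    - [0,-0.8,-0.55]
    - [0,-0.8,-0.55]
    - [0,-0.8,-0.55]
    - [0,-0.8,-0.55]
    - [0,-0.6,-0.4]
    - [0,-0.3,-0.2]
    - [0,0,0]
    - [0,0,0]
  rotation:
    - [0,0,-0.03]
    - [0,0,0]
    - [0,0,0]
    - [0,0,0]
    - [0,0,0]
    - [0,0,0]
    - [0,0,0]
    - [0,0,0]

```text
clock: 5.55
position: [0.58, 0.065, 0.1937]
tool_rot: [2.87, 1.567, 0.172]
force: [0.4, 0.6, -1.9]
grip_width: 0.0467
```

```bash
python3 go.py .585 .085 .165
```

```text
t 5.55 pos [0.58   0.065  0.1937] q [-0.11  0.52 -0.14  1.76  0.09  0.87 -1.42] F [ 0.4  0.6 -1.9] w 0.0467
M [[0.003, 0.429, -0.903], [0.001, -0.903, -0.429], [-1.0, 0.001, -0.003]]
tool delta mm [ 28.8 -16.  -13. ] units [ 0.96 -0.53 -0.43]
tilt fix rotvec tool deg [ 0.   -0.2  -0.05]
```

Request:
arm_command:
  delta_pos:
    - [0.2,-0.26,-0.21]
    - [0.2,-0.25,-0.2]
    - [0.2,0,0]
    - [0.2,0,0]
    - [0,0,0]
  rotation:
    - [0,-0.03,0]
    - [0,0,0]
    - [0,0,0]
    - [0,0,0]
    - [0,0,0]

```text
clock: 6.05
position: [0.5847, 0.082, 0.1671]
tool_rot: [0.82, 1.568, -1.883]
force: [-0.3, -0.5, -1.7]
grip_width: 0.0462
```

```bash
python3 go.py .585 .085 .165;  python3 - <<'E'
from h import *
P=monitor.observe()['position'];c=P.copy()
C=[]
for n in('scene','top'):
    f=optics.grab_frame(n)[:,:,::-1]; cc=proj(n,P)[0].astype(int); I=crop(f,cc,25,8)
    for r,z in ((.028,c[2]-.0226),(.024,c[2]+.0134),(.019,c[2]+.0274)):
        uv=(proj(n,circle(c,r,z))-cc+25+.5)*8
        if n=='scene' or 1: cv2.polylines(I,[np.int32(uv)],True,(0,0,255),1)
    C+=[crop(f,cc,25,8),I]
cv2.imwrite('pics/s3.png',np.vstack([np.hstack(C[:2]),np.hstack(C[2:])])[:, :])
import cv2 as v; I=v.imread('pics/s3.png'); v.imwrite('pics/s3.png',v.resize(I,(600,600)))
E
```

```text
t 6.05 pos [0.5847 0.082  0.1671] q [-0.14  0.56 -0.14  1.76  0.1   0.83 -1.46] F [-0.3 -0.5 -1.7] w 0.0462
M [[-0.001, 0.425, -0.905], [-0.002, -0.905, -0.425], [-1.0, 0.002, 0.002]]
tool delta mm [ 2.1 -2.5 -1.6] units [ 0.07 -0.08 -0.05]
tilt fix rotvec tool deg [ 0.    0.09 -0.1 ]
```

View pics/s3.png

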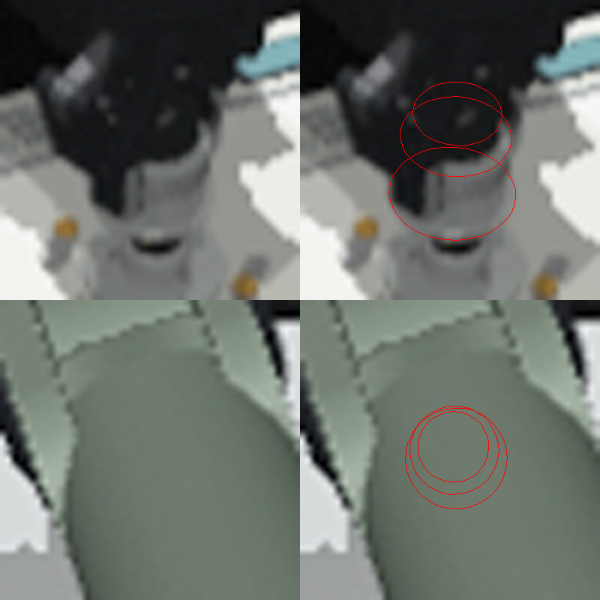

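The module is held upright, with its lip where the TCP predicts (lower edge at crop (455,240)). The mount's black contact disc is directly below, at (155,243). I'll centre over it and lower.

Request:
arm_command:
  delta_pos:
    - [0.1,-0.08,-0.05]
    - [0.2,0,0]
    - [0.2,0,0]
    - [0.2,0,0]
    - [0,0,0]
  rotation:
    - [0,0.01,-0.02]
    - [0,0,0]
    - [0,0,0]
    - [0,0,0]
    - [0,0,0]

```text
clock: 6.65
position: [0.5856, 0.0845, 0.1456]
tool_rot: [3.095, 1.569, 0.391]
force: [0.8, 0.3, -1.5]
grip_width: 0.0464
```

```bash
python3 go.py .585 .085 .1286
```

```text
t 6.65 pos [0.5856 0.0845 0.1456] q [-0.15  0.59 -0.14  1.77  0.11  0.78 -1.47] F [ 0.8  0.3 -1.5] w 0.0464
M [[0.001, 0.424, -0.906], [0.001, -0.906, -0.424], [-1.0, 0.0, -0.001]]
tool delta mm [17.  -0.7  0.4] units [ 0.57 -0.02  0.01]
tilt fix rotvec tool deg [ 0.   -0.08 -0.  ]
```

Request:
arm_command:
  delta_pos:
    - [0.08,-0.01,0]
    - [0.08,0,0]
    - [0.08,0,0]
    - [0.08,0,0]
    - [0,0,0]
  rotation:
    - [0,-0.01,0]
    - [0,0,0]
    - [0,0,0]
    - [0,0,0]
    - [0,0,0]

```text
clock: 7.15
position: [0.5856, 0.0848, 0.1352]
tool_rot: [2.732, 1.57, 0.028]
force: [-0.3, 0.6, -2.5]
grip_width: 0.0459
```

```bash
python3 go.py .585 .085 .1286
```

```text
t 7.15 pos [0.5856 0.0848 0.1352] q [-0.15  0.61 -0.13  1.78  0.11  0.76 -1.47] F [-0.3  0.6 -2.5] w 0.0459
M [[0.0, 0.424, -0.906], [0.0, -0.906, -0.424], [-1.0, 0.0, -0.0]]
tool delta mm [ 6.6 -0.4  0.5] units [ 0.22 -0.01  0.02]
tilt fix rotvec tool deg [ 0.   -0.02 -0.01]
```

Request:
arm_command:
  delta_pos:
    - [0.06,0,0]
    - [0.06,0,0]
    - [0.06,0,0]
    - [0,0,0]
  rotation:
    - [0,0,0]
    - [0,0,0]
    - [0,0,0]
    - [0,0,0]

```text
clock: 7.55
position: [0.5852, 0.0848, 0.1295]
tool_rot: [-0.088, 1.57, -2.792]
force: [0.5, 0.2, -2.2]
grip_width: 0.0463
```

```bash
python3 go.py .585 .085 .1286
```

```text
t 7.55 pos [0.5852 0.0848 0.1295] q [-0.15  0.61 -0.13  1.78  0.11  0.75 -1.47] F [ 0.5  0.2 -2.2] w 0.0463
M [[-0.0, 0.424, -0.906], [-0.0, -0.906, -0.424], [-1.0, -0.0, 0.0]]
tool delta mm [ 0.9 -0.3  0.1] units [ 0.03 -0.01  0.  ]
tilt fix rotvec tool deg [0.   0.02 0.  ]
```

Request:
arm_command:
  delta_pos:
    - [0.04,0,0]
    - [0.04,0,0]
    - [0,0,0]
  rotation:
    - [0,0,0]
    - [0,0,0]
    - [0,0,0]

```text
clock: 7.85
position: [0.5854, 0.0849, 0.1279]
tool_rot: [2.547, 1.571, -0.157]
force: [-4.7, -0.1, 3.1]
grip_width: 0.0463
```

```bash
python3 go.py .585 .085 .1286
```

```text
t 7.85 pos [0.5854 0.0849 0.1279] q [-0.15  0.62 -0.13  1.78  0.11  0.75 -1.48] F [-4.7 -0.1  3.1] w 0.0463
M [[0.0, 0.424, -0.906], [-0.0, -0.906, -0.424], [-1.0, 0.0, -0.0]]
tool delta mm [-0.7 -0.3  0.3] units [-0.02 -0.01  0.01]
tilt fix rotvec tool deg [ 0.   -0.01 -0.01]
```

It's resting on the pins, with a push of about 5 N. Now I'll turn under light pressure, anticlockwise, which moves joint 7 towards mid range.

Request:
arm_command:
  delta_pos:
    - [0.03,0,0]
    - [0.03,0,0]
    - [0.03,0,0]
    - [0.03,0,0]
  rotation:
    - [-0.4,0,0]
    - [-0.4,0,0]
    - [-0.4,0,0]
    - [-0.4,0,0]

```text
clock: 8.25
position: [0.5849, 0.0862, 0.1253]
tool_rot: [-2.08, 1.57, 1.673]
force: [-2.5, -1.2, -0.1]
grip_width: 0.0463
```

```bash
python3 go.py .585 .085 .1286
```

```text
t 8.25 pos [0.5849 0.0862 0.1253] q [-0.12  0.62 -0.18  1.78  0.15  0.75 -1.34] F [-2.5 -1.2 -0.1] w 0.0463
M [[-0.0, 0.574, -0.819], [0.001, -0.819, -0.574], [-1.0, -0.001, -0.0]]
tool delta mm [-3.3  1.   0.6] units [-0.11  0.03  0.02]
tilt fix rotvec tool deg [ 0.   -0.03  0.05]
```

It's 2.6 mm lower with low force, so it has probably keyed. I'll stop turning and push straight down gently to check.

Request:
arm_command:
  delta_pos:
    - [0.04,0,0]
    - [0.04,0,0]
    - [0.04,0,0]
  rotation:
    - [0,0,0]
    - [0,0,0]
    - [0,0,0]

```text
clock: 8.55
position: [0.5848, 0.086, 0.1217]
tool_rot: [-1.995, 1.57, 1.756]
force: [-4.4, -0.3, 3.5]
grip_width: 0.0464
```

```bash
python3 go.py .585 .085 .1186
```

```text
t 8.55 pos [0.5848 0.086  0.1217] q [-0.12  0.63 -0.18  1.79  0.15  0.74 -1.34] F [-4.4 -0.3  3.5] w 0.0464
M [[-0.0, 0.573, -0.82], [0.001, -0.82, -0.573], [-1.0, -0.001, -0.0]]
tool delta mm [3.1 1.  0.4] units [0.1  0.03 0.01]
tilt fix rotvec tool deg [ 0.   -0.03  0.06]
```

Keyed: it is now about 3 mm above home and the force matches the contact spring. I'll push it home.

Request:
arm_command:
  delta_pos:
    - [0.05,0.01,0]
    - [0.06,0.01,0]
    - [0.08,0,0]
    - [0.1,0,0]
  rotation:
    - [0,0,0]
    - [0,0,0]
    - [0,0,0]
    - [0,0,0]

```text
clock: 8.95
position: [0.585, 0.0859, 0.1182]
tool_rot: [3.031, 1.57, 0.497]
force: [-30.4, -5.2, 77.2]
grip_width: 0.0459
```

```bash
python3 go.py .585 .085 .1186
```

```text
t 8.95 pos [0.585  0.0859 0.1182] q [-0.12  0.63 -0.18  1.79  0.15  0.73 -1.34] F [-30.4  -5.2  77.2] w 0.0459
M [[0.001, 0.571, -0.821], [0.0, -0.821, -0.571], [-1.0, 0.0, -0.001]]
tool delta mm [-0.4  0.8  0.5] units [-0.01  0.03  0.02]
tilt fix rotvec tool deg [ 0.   -0.05 -0.01]
```

It's seated hard, since the stiffness is high. I'll ease to a moderate holding push.

Request:
arm_command:
  delta_pos:
    - [0.03,0,0]
    - [0.03,0,0]
    - [0.03,0,0]
    - [0.03,0,0]
  rotation:
    - [0,0,0]
    - [0,0,0]
    - [0,0,0]
    - [0,0,0]

```text
clock: 9.35
position: [0.5849, 0.0859, 0.1185]
tool_rot: [2.449, 1.568, -0.087]
force: [-11.8, -2.0, 23.1]
grip_width: 0.0465
```

```bash
python3 go.py .585 .085 .1186;  python3 - <<'E'
from h import *
P=monitor.observe()['position']; f=optics.grab_frame('scene')[:,:,::-1]; cc=proj('scene',P)[0].astype(int)
I=crop(f,cc,30,10);J=I.copy()
for r,z in ((.028,.096),(.028,.106),(.033,.096)):
    cv2.polylines(J,[np.int32((proj('scene',circle(P,r,z))-cc+30.5)*10)],True,(0,0,255) if r<.03 else (0,255,0),1)
cv2.imwrite('pics/s4.png',cv2.resize(np.hstack([I,J]),(800,400)))
E
python3 go.py .585 .085 .1186
```

```text
t 9.35 pos [0.5849 0.0859 0.1185] q [-0.12  0.63 -0.17  1.79  0.15  0.73 -1.35] F [-11.8  -2.   23.1] w 0.0465
M [[0.003, 0.569, -0.822], [-0.0, -0.822, -0.569], [-1.0, 0.002, -0.002]]
tool delta mm [-0.1  0.8  0.4] units [-0.    0.03  0.01]
tilt fix rotvec tool deg [ 0.   -0.12 -0.1 ]
t 9.4 pos [0.5849 0.0859 0.1186] q [-0.12  0.63 -0.17  1.79  0.15  0.73 -1.35] F [-11.   -1.8  21.2] w 0.046
M [[0.003, 0.569, -0.822], [-0.0, -0.822, -0.569], [-1.0, 0.002, -0.002]]
tool delta mm [-0.   0.8  0.4] units [-0.    0.03  0.01]
tilt fix rotvec tool deg [ 0.   -0.12 -0.1 ]
```

View pics/s4.png

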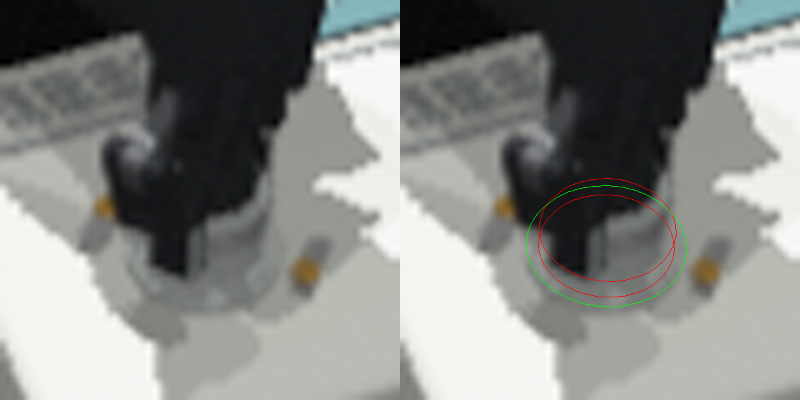

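The module's lip sits on the flange, with its lower edge at about (205,300) where home predicts. The TCP came down 9.5 mm from where it rested on the pins, and the upward force is about 21–23 N, steady. Handing in.

```bash
python3 -c "
from workcell import bot;print(bot.job_done())"; python3 go.py .585 .085 .1186
```

```text
the job is handed in; nothing more can be done
None
the job is handed in; nothing more can be done
```

I took the module from the mat (the one farthest from the base) and set it over the lamp mount. I turned the collar about 10° anticlockwise under light pressure, until it dropped over the pins. Then I pushed it home and handed in at about 9.4 s, with the fingers still holding it pressed down.

**Last checks:**
- **Height:** the TCP ended at z = 0.1185 m, about 9.5 mm below where the module rested on the pins. The predicted home height was 0.1186 m.
- **Push:** the upward force on the tool was about 21–23 N, clearly more than the 8 N of the contacts alone.
- **Upright and held:** the tool was tilted less than 0.2°, and the finger opening was 46 mm on the collar.
- **Picture:** the last scene view fits the lip sitting on the flange, though the gripper hides much of the module.

**Disagreements:**
- The finger opening read 46 mm on a 48 mm collar.
- The first push home briefly reached 77 N, because the arm is stiff. I then eased it back, so that touch was harder than intended but below the 150 N and 120 N limits.
- A side force of about -11 N along x remained at the end.
- The TCP ended about 0.9 mm from my estimate of the mount centre.

I could not read the contact travel or the keying directly; both are inferred from height and force. I also did not look again at the loose bystanders. The path did not go near them, and no contact forces appeared on the way.

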